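Open the locked medicine box

ROBOT

A 7-joint arm with a two-finger parallel gripper is mounted at the origin on a cart in front of the work surface, level with it; the furniture and walls round the work are solid. World frame = base frame: x ahead of the robot, y to its left, z up, the work surface at z = 0. Lengths are in m, angles in degrees, forces in N, time in s.
With the tool pointing down it reaches from about 0.35 to 0.775 m from the base axis. Payload 3.1 kg.
Tool frame: the origin (TCP) lies on the centre line of the jaws, within the pads' length; the fingertips stand 17 mm ahead of it and the grasp point (between the pads) lies 2 mm behind it (robot.tip_reach is the distance from the TCP to the fingertips, in m); z points along the fingers, y is the line along which they close (so a half turn about z gives the same grasp; the last joint's range is limited). The gripper opens to 85 mm and grips with 20 to 120 N. Pads are 22 mm wide; open, the fingers measure 114 mm over their backs; the gripper's body (76 mm by 85 mm) begins 54 mm behind the grasp point. The pads swing forward as they close: fully open they stand 13 mm farther back than shut.
Start: joints at [-66.159, 17.813, 0.802, 86.603, -0.252, 75.585, -1.558], TCP at [0.243, 0.493, 0.248] pointing down, gripper open.
Joint ranges: [-154.91, 154.91], [-16.99, 109.72], [-72.82, 74.43], [7.12, 147.25], [-82.49, 262.49], [11.32, 116.49], [-174.64, 174.64]. Speed limits (degrees/s): [159.86, 159.86, 180, 180, 180, 180, 180].

INTERFACE

Orientations are given as [roll, pitch, yaw] about the fixed x, y, z axes, in that order (R = Rz(yaw) Ry(pitch) Rx(roll)).
In Python, from station import robot, fingers, vision, workorder, recognise gives the robot as it stands. Calls block until the motion is done:
- robot.move_to(position, orientation): joint-space move of the TCP to a pose.
- robot.line_to(position, orientation=None, velocity=0.15, f_stop=None): straight line of the TCP; orientation=None keeps the orientation; velocity is the mean speed in m/s. With f_stop (N) it stops when the force on the tool has changed by that much, and returns True; else False.
- robot.move_j(angles): joint-space move.
- fingers.gripper_to(opening, force=None): opening from 0.0 (shut) to 1.0 (fully open); force is the grip in N (None keeps the last); returns when the fingers have stopped.
- robot.pause(seconds).
- robot.inverse_kinematics(position, orientation): joint angles nearest the present ones, or None.
- vision.grab_frame(name): name is "scene" or "side" or "wrist"; returns the picture (480x640x3 uint8, red, green, blue); there is no depth.
- vision.calibration(name): a dict with "mtx" (3x3 intrinsics, pixels), "extrinsics" (4x4, takes a point from world to camera coordinates); the wrist camera has in their place "T_tool_cam" (4x4, takes a point from camera to tool coordinates, whose origin is the TCP and whose axes are the flange's). Camera axes: x right, y up, looking along -z (the intrinsics and any distortion apply to the point x, -y, -z); pixel columns grow to the right and rows downward; lengths in m; the calibration is good to about 2 mm. A picture is of the moment at which its call begins: read the wrist's pose just before it. calibration takes no time and is no camera call.
A pose or a line that the arm cannot do raises robot.PlanningError and nothing moves.
- workorder.close_job(): hands the job in; it is judged then, once.
Trained networks look in the newest picture that a camera, given by its name, has taken for a name from the list of things; names that differ only in an ending like _2 or _b are one class to them, and where a whole thing is asked for, a point or a joint stands for the part that bears it (a point fixed in the world has none). Each returns a list of dicts, best first, with "p" (0 to 1); they miss things now and then, are a little off and sometimes report something else, mostly with a low value. They report only what shows in the picture. A call takes as long as a camera call. They do not tell look-alikes from the thing itself.
- recognise(label, camera): "rect" ([centre column, centre row, width, height] in pixels, round what is visible of it).
Readings, each from a call of its own:
- robot.current_time_s(): time.
- robot.current_joint_positions(): joint angles.
- robot.current_dq(): joint speeds.
- robot.current_joint_torque(): joint torques, N m.
- robot.current_tool_pos(): TCP position.
- robot.current_eef_rot(): TCP orientation.
- robot.current_contact_force(): force on the tool from outside, world axes, zero at the start.
- robot.current_torque(): the same for the moment, N m.
- robot.current_finger_gap(): opening from 0.0 (shut) to 1.0 (fully open).
- robot.current_gripper_force(): force on a finger pad.
Only numpy, scipy, OpenCV 4.12 (cv2) and the standard library are available. Lean on these libraries where they do the work, as an engineer would, in place of code of your own. Each camera call takes 0.05 s, during which the arm holds its last target. There are 200 camera calls.

TASK

Unlock the white medicine box with the large two-bitted key from the wooden key stand: push the key fully home in the keyhole, turn it clockwise to its stop so that the lid springs ajar, turn it back, draw it out and hang it again by its collar in its empty notch. Then lift the lid by its front bar handle until it rests wide open on its stop. Leave the small key on the stand and the other kitchen things undisturbed.

Things in the scene. Friction and masses are not known exactly. Their poses are not given: they have to be found in the camera images.
- medbox: fixed white steel box, 240 (x) x 280 (y) x 119 mm, origin at the centre of its underside, front to -x. Its front 85 mm is a low ledge (top at z = 85 mm) that carries the lock plate; behind it is the lid, front face at x = -37 mm, top at z = 119 mm, hinged along the rear edge.
- keyhole (a point): centre of the keyhole, on the upper face of the 50 x 50 x 10 mm steel lock plate on the ledge (x = -85, y = -70, z = 87 mm of the box; axes as the box's). A slot straight down, 28 mm long along the box's x and 10 mm wide, chamfered; under the plate a turning plug takes the key's bits. While the plug is turned, the bits lie under the plate and the key cannot be drawn out.
- lock_plug (a joint): turn of the lock's plug, rad: 0 = home, in line with the keyhole; grows clockwise from above to its stop at 1.2. Stiff (about 0.05 N m), stays where it is left. The key has up to 0.13 rad of play in it either way, so turn the key that much further. From about 1.0 the bolt is clear and two spring pins lift the lid ajar; turning back does not shut it.
- lid (a joint): opening of the lid, rad: 0 to 0.02 = shut and locked, until the plug is turned; 0.12 to 0.13 = sprung ajar; 1.8 = wide open on its stop, leaning back. Mass about 0.35 kg; left alone it falls back to ajar below about 1.4 rad and falls open, gently, beyond that.
- lid_hinge (a point): middle of the lid's hinge line, at x = 120, y = 0, z = 87 mm of the box; the line runs along the box's y axis. Axes as the box's, they do not turn with the lid.
- key: loose two-bitted steel key with a flat black rounded bow, 102 mm long, 70 g. Origin on its axis under its 26 mm round collar (5 mm thick); z up to the bow. Bow 8 mm thick (x), 36 wide (y), z = 16 to 62 mm. Shaft 8 mm thick; bits 6 mm thick (x), 24 across (y), z = -36 to -14, both sides alike; a narrower nose below. It hangs upright in a notch at the start, bow across the stand.
- small_key: another loose key in the other notch, 60 mm long, with a round 25 mm bow and one bit; not wanted
- key_stand: fixed wooden stand, 75 (x) x 160 (y) x 78 mm, origin at the centre of its underside. Its top board (z = 70 to 78) has two notches, 14 mm wide, 75 mm apart, open to the front (-x), from the front edge x = -36 back to x = 7 mm. A key hangs with its shaft in a notch and its collar on the board; the bits are wider than the notch, so it leaves and enters by the front, lifted some 2 mm.
- notch_l (a point): place of a hanging key's axis in the stand's left notch, on the board's top (x = 0, y = +37.5, z = 78 mm of the stand); axes as the stand's
- notch_r (a point): the same in the right notch (x = 0, y = -37.5, z = 78 mm of the stand)
- moka_pot: loose steel stove-top coffee pot, 107 x 169 x 189 mm, on the other side of the box from the key stand; a bystander
- coffee_cup: loose cup with a handle, 93 x 120 x 59 mm; a bystander
- salt_shaker: loose salt shaker, 44 x 44 x 90 mm; a bystander
- spice_jar: loose spice jar, 41 x 41 x 105 mm; a bystander
- key_tip (a point): foot of the large key's nose, 40 mm below the key's origin. In the keyhole the key's y axis lies along the box's x axis (either way round), and the key is home when its collar sits on the lock plate, its foot 40 mm deep.
- handle (a point): middle of the lid's steel bar handle: a round bar 10 mm thick, along the box's y axis, 100 mm wide between its two legs, 38 mm in front of the lid's front face; it turns with the lid. With the lid shut it is at x = -75, y = 55, z = 108 mm of the box, 23 mm above the ledge (about 47 mm when ajar). Pinched from above, it can turn between the fingers as the lid swings.
Mind the look-alikes: they are no part of the job. Leave any green or orange look-alike of the key alone.

How it is judged:
By the outcome, as a careful person would: the job done as asked, in the order asked, and still so for the second after the job is handed in, with the robot touching nothing.
It also fails if it takes over 72 s, if anything falls off the work surface, if the arm or the gripper's body presses on something with over 40 N, if the wrist force passes 120 N, or if a joint passes its speed limit or range.

## Working session

There is one attempt and no reset: what is moved stays moved. The work goes in short steps, each a Python script; the robot and the scene stay as the last script left them, time stands still between calls to the robot, and variables do not carry over. Pictures are saved under pics/ and viewed, at most 10 in all, crops included, and the job is handed in when it is done.

```bash
mkdir -p pics; ls
python3 - <<'E'
from station import robot, fingers, vision, workorder, recognise
import cv2,numpy as np
for c in ("scene","side"):
    im=vision.grab_frame(c); cv2.imwrite(f"pics/{c}0.png",im[:,:,::-1])
    k=vision.calibration(c); print(c,{a:np.round(b,4).tolist() if not isinstance(b,str) else b for a,b in k.items()})
    for l in ("medbox","keyhole","key","small_key","key_stand","handle","moka_pot","lid"):
        print(l,[(np.round(d["rect"]).tolist(),round(d["p"],2)) for d in recognise(l,c)[:3]])
print(vision.calibration("wrist"), robot.current_time_s(), robot.current_eef_rot())
E
```

```text
pics
scene {'mtx': [[618.2277, 0.0, 328.9501], [0.0, 618.2277, 247.2855], [0.0, 0.0, 1.0]], 'extrinsics': [[-0.5816, -0.8135, -0.0061, 0.3061], [0.6257, -0.4522, 0.6356, -0.4056], [-0.5198, 0.3658, 0.772, -1.3763], [0.0, 0.0, 0.0, 1.0]]}
medbox [([301.0, 256.0, 123.0, 138.0], 0.66)]
keyhole [([303.0, 260.0, 115.0, 140.0], 0.58), ([399.0, 163.0, 19.0, 32.0], 0.41)]
key [([490.0, 220.0, 12.0, 20.0], 0.5), ([431.0, 179.0, 14.0, 8.0], 0.49)]
small_key []
key_stand []
handle [([302.0, 224.0, 117.0, 62.0], 0.84), ([301.0, 258.0, 120.0, 139.0], 0.52)]
moka_pot [([225.0, 345.0, 46.0, 50.0], 0.69), ([302.0, 257.0, 114.0, 132.0], 0.55)]
lid [([303.0, 223.0, 122.0, 66.0], 0.62)]
side {'mtx': [[470.2095, 0.0, 319.6017], [0.0, 470.2095, 242.2434], [0.0, 0.0, 1.0]], 'extrinsics': [[0.8321, -0.5541, 0.022, -0.4986], [0.3382, 0.5385, 0.7717, -0.2316], [-0.4395, -0.6347, 0.6356, -0.9288], [0.0, 0.0, 0.0, 1.0]]}
medbox [([309.0, 241.0, 153.0, 129.0], 0.56)]
keyhole [([311.0, 243.0, 155.0, 130.0], 0.76)]
key [([435.0, 353.0, 17.0, 42.0], 0.83), ([358.0, 418.0, 16.0, 42.0], 0.77)]
small_key [([358.0, 327.0, 14.0, 22.0], 0.47)]
key_stand [([371.0, 363.0, 82.0, 96.0], 0.82)]
handle [([319.0, 221.0, 123.0, 85.0], 0.63)]
moka_pot [([225.0, 178.0, 58.0, 67.0], 0.71)]
lid [([319.0, 222.0, 130.0, 85.0], 0.69), ([276.0, 167.0, 31.0, 26.0], 0.57)]
{'mtx': array([[338.82901562,   0.        , 317.82147849],
       [  0.        , 338.82901562, 241.77614824],
       [  0.        ,   0.        ,   1.        ]]), 'T_tool_cam': array([[-8.20022973e-04,  9.65981753e-01,  2.58608935e-01,
         6.57525547e-02],
       [ 9.99998674e-01,  1.15592259e-03, -1.14682133e-03,
        -7.63918739e-04],
       [-1.40674039e-03,  2.58607652e-01, -9.65981420e-01,
        -1.25548994e-01],
       [ 0.00000000e+00,  0.00000000e+00,  0.00000000e+00,
         1.00000000e+00]])} 0.9 [1.79997104e+02 1.19406885e-03 1.53773381e+02]
```

View pics/scene0.png

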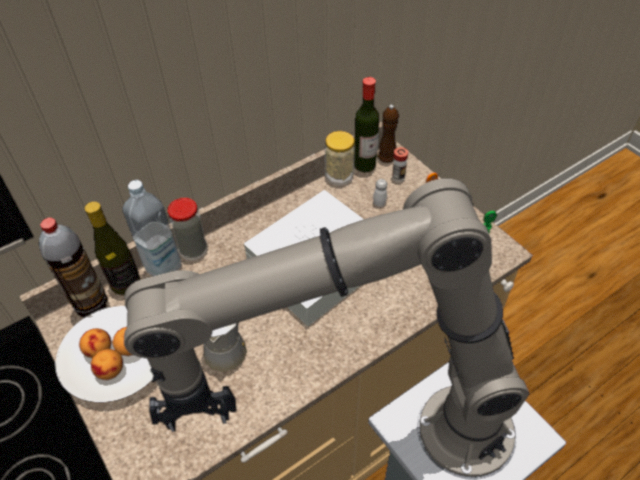

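View pics/side0.png

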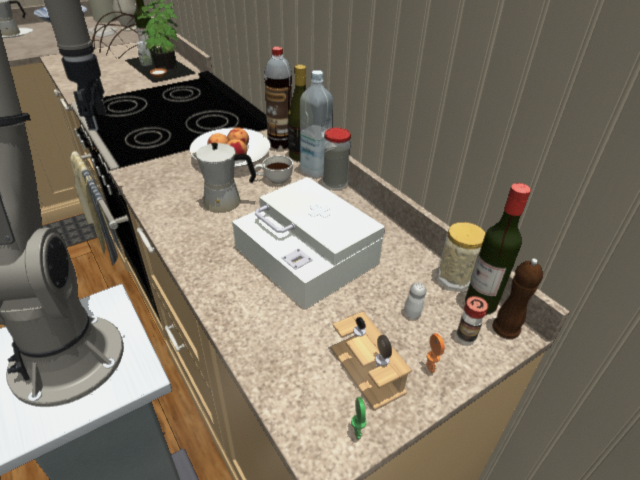

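The side view shows the box in the centre, with the lock plate near (297,259) and handle near (272,222). The stand has the large key's bow at (384,347) and the small key's at (361,325). The green (360,418) and orange (436,350) look-alikes stand outside it. Next I'll get rough positions, then wrist views.

```bash
cat > h.py <<'E'
from station import robot, fingers, vision, workorder, recognise
import numpy as np, cv2
from scipy.spatial.transform import Rotation as R
def cam(c, pose=None):
    k=vision.calibration(c)
    if c!="wrist": return k["mtx"], np.linalg.inv(k["extrinsics"])
    p,r=pose; T=np.eye(4); T[:3,:3]=R.from_euler("xyz",r,degrees=True).as_matrix(); T[:3,3]=p
    return k["mtx"], T@k["T_tool_cam"]
def onplane(K,T,px,z):
    u,v=px; d=T[:3,:3]@np.array([(u-K[0,2])/K[0,0],-(v-K[1,2])/K[1,1],-1]); o=T[:3,3]
    return o+d*(z-o[2])/d[2]
def proj(K,T,P):
    q=np.linalg.inv(T)@np.append(P,1); return np.array([K[0,0]*q[0]/-q[2]+K[0,2], K[1,1]*-q[1]/-q[2]+K[1,2]])
def pose(): return np.array(robot.current_tool_pos()), np.array(robot.current_eef_rot())
def snap(name):
    p=pose(); im=vision.grab_frame("wrist"); cv2.imwrite(f"pics/{name}.png",im[:,:,::-1])
    np.savez(f"pics/{name}.npz",p=p[0],r=p[1]); return p,im
def load(name):
    d=np.load(f"pics/{name}.npz"); return cam("wrist",(d["p"],d["r"]))
E
python3 - <<'E'
from h import *
K,T=cam("side")
for n,px,z in [("lockplate",(297,259),.087),("handleL",(257,212),.108),("handleR",(290,231),.108),("lidBR",(383,230),.119),("lidBL",(310,182),.119),("lidFL",(262,208),.119),("lidFR",(331,255),.119),("boxFL",(235,238),.085),("boxFR",(302,289),.085),
 ("bigbow",(384,362),.08),("smallcollar",(361,335),.08),("stand_a",(335,318),.078),("stand_b",(358,315),.078),("stand_c",(408,362),.078),("green",(358,437),0),("orange",(432,371),0),("salt",(413,316),0),("moka",(222,205),0),("cup",(278,180),0)]:
    print(n,np.round(onplane(K,T,px,z),3))
E
```

```text
lockplate [ 0.489 -0.071  0.087]
handleL [0.485 0.107 0.108]
handleR [0.514 0.    0.108]
lidBR [ 0.69  -0.122  0.119]
lidBL [0.658 0.139 0.119]
lidFL [0.496 0.101 0.119]
lidFR [ 0.539 -0.13   0.119]
boxFL [0.407 0.071 0.085]
boxFR [ 0.45  -0.154  0.085]
bigbow [ 0.48  -0.385  0.08 ]
smallcollar [ 0.482 -0.314  0.08 ]
stand_a [ 0.466 -0.251  0.078]
stand_b [ 0.509 -0.269  0.078]
stand_c [ 0.517 -0.408  0.078]
green [ 0.386 -0.441  0.   ]
orange [ 0.591 -0.412  0.   ]
salt [ 0.657 -0.285  0.   ]
moka [0.481 0.326 0.   ]
cup [0.683 0.359 0.   ]
```

```bash
python3 -c "
import cv2
a=cv2.imread('pics/side0.png')[170:450,220:480]; cv2.imwrite('pics/crop.png',cv2.resize(a,None,fx=2.1,fy=2.1,interpolation=3))"
```

```text
(no output)
```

View pics/crop.png

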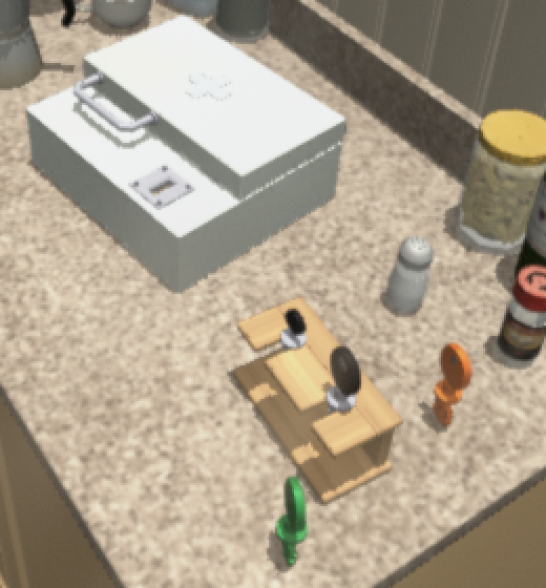

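The large key, with its longer oval bow, hangs in the right notch (crop 341,398) and the small one in the left. The keyhole slot is at crop (162,186). Next, wrist views of the box and then the stand.

Run:
```python
from h import *
robot.move_to([0.5,-0.03,0.30],[180,0,90]); snap("w_box")
robot.move_to([0.49,-0.07,0.24],[180,0,180]); snap("w_lock180")
robot.move_to([0.49,-0.07,0.24],[180,0,20]); snap("w_lock0")
robot.move_to([0.46,-0.36,0.25],[180,0,90]); snap("w_stand")
for l in ("key","small_key","key_stand"):
    print(l,[(np.round(d["rect"]).tolist(),round(d["p"],2)) for d in recognise(l,"wrist")[:3]])
print(robot.current_time_s())
a=[cv2.imread(f"pics/w_{n}.png") for n in ("box","lock180","lock0","stand")]
cv2.imwrite("pics/m1.png",cv2.resize(np.vstack([np.hstack(a[:2]),np.hstack(a[2:])]),(800,600),interpolation=cv2.INTER_AREA))
```

```text
key [([447.0, 273.0, 45.0, 53.0], 0.98), ([338.0, 259.0, 31.0, 54.0], 0.93), ([242.0, 297.0, 31.0, 56.0], 0.71)]
small_key [([348.0, 164.0, 29.0, 31.0], 0.62)]
key_stand []
8.6083
```

View pics/m1.png

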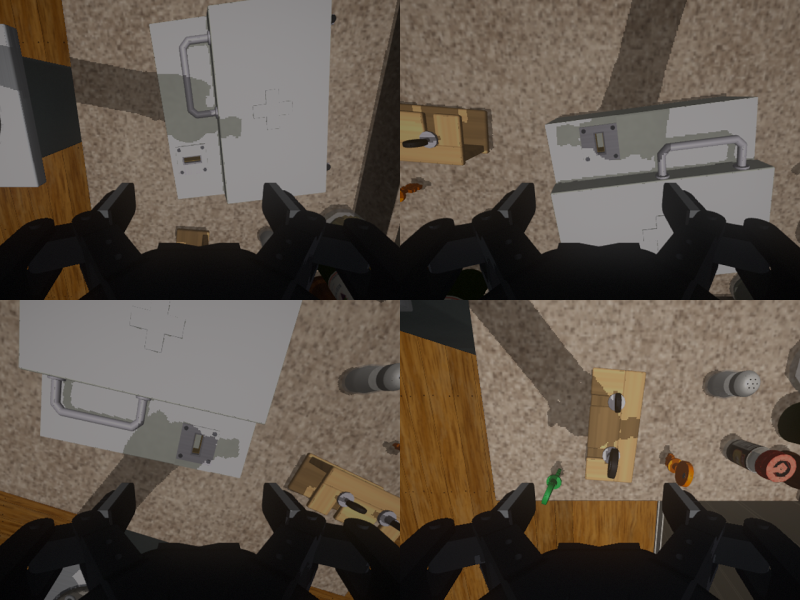

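The mosaic shows the lock plate and slot in views 1–3, and the stand with the large key at the lower notch in view 4. Zooming those gives precise pixels.

```bash
cat > z.py <<'E'
import cv2,numpy as np
def crop(n,x,y,w,h,W,H):
    a=cv2.imread(f"pics/{n}.png")[y:y+h,x:x+w]; b=cv2.resize(a,(W,H),interpolation=cv2.INTER_CUBIC)
    b=cv2.convertScaleAbs(b,alpha=1.4)
    for g in range(-(-x//10)*10,x+w,10):
        X=int((g-x+.5)*W/w); cv2.line(b,(X,0),(X,4 if g%50 else 12),(0,0,255),1)
        if g%50==0: cv2.putText(b,str(g),(X+2,22),0,.35,(0,0,255),1)
    for g in range(-(-y//10)*10,y+h,10):
        Y=int((g-y+.5)*H/h); cv2.line(b,(0,Y),(4 if g%50 else 12,Y),(0,0,255),1)
        if g%50==0: cv2.putText(b,str(g),(14,Y+4),0,.35,(0,0,255),1)
    return b
E
python3 - <<'E'
from z import *
t=np.hstack([crop("w_box",260,220,90,100,270,300),crop("w_lock180",270,180,90,100,270,300),crop("w_lock0",270,180,87,100,260,300)])
b=np.hstack([crop("w_stand",285,95,120,205,176,300),crop("w_box",230,20,320,154,624,300)])
cv2.imwrite("pics/m2.png",np.vstack([t,b]))
E
```

```text
(no output)
```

View pics/m2.png

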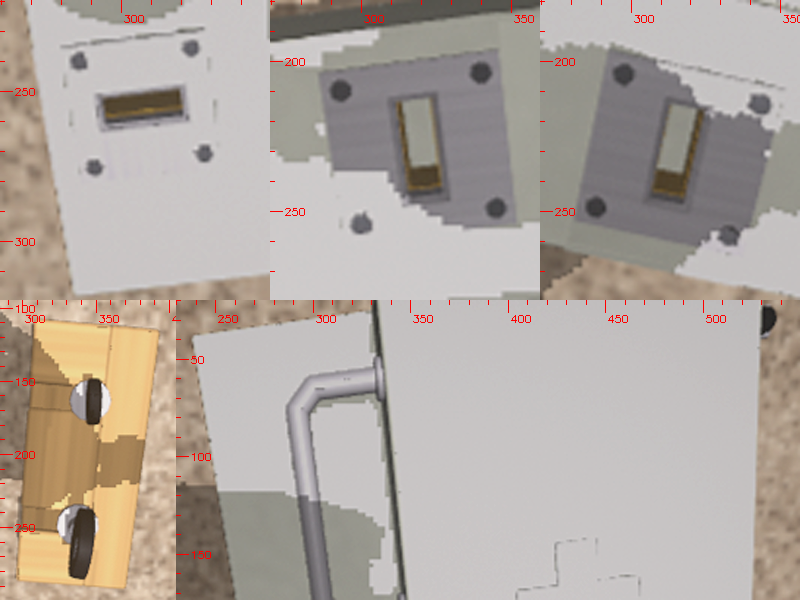

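Run:
```python
from h import *
def ang(d): return round(float(np.degrees(np.arctan2(d[1],d[0]))),2)
S={"w_box":((260,220),3,[(79,61),(191,47),(204,153),(95,167)],(141,109)),
"w_lock180":((270,180),3,[(70,90),(210,72),(226,208),(91,224)],(149,148)),
"w_lock0":((270,180),2.989,[(84,74),(220,104),(189,236),(56,207)],(136,150))}
for n,(o,s,c,sl) in S.items():
    K,T=load(n); f=lambda p,z:onplane(K,T,(o[0]+p[0]/s-.5,o[1]+p[1]/3-.5),z)
    P=[f(p,.087)[:2] for p in c]; Q=np.array(P)
    print(n,"screws",np.round(Q.mean(0),4),"slot",np.round(f(sl,.087)[:2],4),[ang(Q[(i+1)%4]-Q[i]) for i in range(4)],[round(float(np.linalg.norm(Q[(i+1)%4]-Q[i])),4) for i in range(4)])
K,T=load("w_stand"); f=lambda p,z:onplane(K,T,(285+p[0]/1.467-.5,95+p[1]/1.463-.5),z)[:2]
Q=np.array([f(p,.078) for p in [(33,18),(159,31),(124,288),(18,276)]]); print("stand",np.round(Q,4).tolist(),Q.mean(0),[ang(Q[(i+1)%4]-Q[i]) for i in range(4)])
print("collars",f((90,101),.083),f((77,223),.083))
print("bow top ends", f((89,512-300),.14),f((77,577-300),.14), "small", f((95,380-300),.12),f((93,424-300),.12))
K,T=load("w_box"); f=lambda p,z:onplane(K,T,(230+p[0]/1.95-.5,20+p[1]/1.948-.5),z)[:2]
A=f((301-176,410-300),.108);B=f((320-176,595-300),.108);print("handle",A,B,ang(B-A)+90, "lid front",f((374-176,0),.119),f((405-176,299),.119))
```

```text
w_box screws [ 0.4882 -0.068 ] slot [ 0.4877 -0.0684] [7.48, -82.83, -172.1, 97.1] [0.0388, 0.0387, 0.0389, 0.039]
w_lock180 screws [ 0.4888 -0.0691] slot [ 0.4883 -0.0692] [97.32, 7.56, -83.01, -172.29] [0.039, 0.0393, 0.0389, 0.0391]
w_lock0 screws [ 0.4886 -0.0677] slot [ 0.4902 -0.0667] [-82.53, -172.08, 97.16, 7.26] [0.0387, 0.0393, 0.0391, 0.0391]
stand [[0.4512, -0.2586], [0.5221, -0.2654], [0.5085, -0.4218], [0.4404, -0.4135]] [ 0.48054365 -0.33983901] [-5.51, -94.97, 173.07, 86.01]
collars [ 0.48366039 -0.30386452] [ 0.47728867 -0.37676633]
bow top ends [ 0.47966819 -0.35509737] [ 0.47430515 -0.38921435] small [ 0.48290126 -0.29248177] [ 0.48240921 -0.31405865]
handle [0.47834376 0.09937839] [0.48602638 0.01959126] 5.5 lid front [0.50953063 0.13845698] [0.52514672 0.01849568]
```

Run:
```python
from h import *
ys=85; sx=np.array([np.cos(np.radians(-5)),np.sin(np.radians(-5)),0])
n=np.array([0.4770,-0.3770,0.115])
fingers.gripper_to(0.6)
robot.move_to(n+[0,0,.06],[180,0,ys]); snap("w_pre")
robot.line_to(n,velocity=.1)
fingers.gripper_to(0.0,force=60)
print("gap",robot.current_finger_gap(),robot.current_gripper_force(),robot.current_contact_force())
robot.line_to(n+[0,0,.0032],velocity=.03); print(robot.current_contact_force(),robot.current_torque())
snap("w_grip")
print(robot.line_to(n+[0,0,.0032]-.062*sx,velocity=.06,f_stop=12))
print(robot.current_tool_pos(),robot.current_contact_force())
snap("w_out"); side=vision.grab_frame("side"); cv2.imwrite("pics/side1.png",side[:,:,::-1])
print(robot.current_time_s())
K,T=cam("wrist",pose()); print(proj(K,T,np.array(robot.current_tool_pos())-[0,0,.0]))
from z import crop
t=np.hstack([crop("w_pre",200,200,240,180,400,300),crop("w_grip",200,200,240,180,400,300)])
b=np.hstack([crop("w_out",200,200,240,180,400,300),crop("side1",300,290,160,120,400,300)])
cv2.imwrite("pics/m3.png",np.vstack([t,b]))
```

```text
gap 0.08978987589459149 60.15223145484924 [0.14928375 1.36058914 1.12522858]
[-0.2092133  -0.19164749 -0.80137538] [-0.04907539 -0.00462644 -0.07646773]
False
[ 0.41582038 -0.3715117   0.11819039] [0.45039079 0.56651124 0.31873205]
12.3083
[319.54049414 316.07287438]
```

View pics/m3.png

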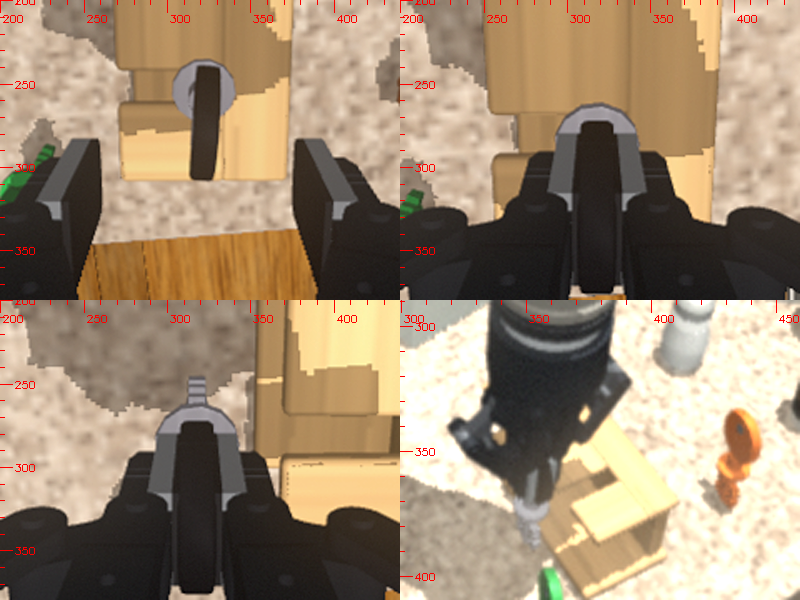

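Run:
```python
from h import *
K,T=load("w_pre"); c=onplane(K,T,(200+203/1.667-.5,200+90/1.667-.5),.083); print("collar pre",c)
# collar extents check
for px in [(173,90),(235,90),(203,59)]: print(onplane(K,T,(200+px[0]/1.667-.5,200+px[1]/1.667-.5),.083))
t=np.array([np.cos(np.radians(85)),np.sin(np.radians(85))]); print("offset along tool x", (c[:2]-[.477,-.377])@t)
K,_=load("w_out"); Tc=vision.calibration("wrist")["T_tool_cam"]
for off in (-.004,-.002,0,.002,.004): print(off,[np.round(proj(K,Tc,[off+x,0,z]),1).tolist() for x,z in [(.013,.032),(.013,.037),(.012,.053),(.018,-.005)]])
```

```text
collar pre [ 0.47777277 -0.37787844  0.083     ]
[ 0.46577568 -0.37683286  0.083     ]
[ 0.49056691 -0.37899348  0.083     ]
[ 0.47885843 -0.36511994  0.083     ]
offset along tool x -0.0008077466332400948
-0.004 [[319.2, 268.9], [319.1, 265.6], [319.0, 257.9], [319.6, 288.9]]
-0.002 [[319.2, 265.0], [319.1, 261.8], [319.0, 254.4], [319.6, 284.0]]
0 [[319.2, 261.1], [319.2, 258.0], [319.0, 250.9], [319.6, 279.1]]
0.002 [[319.2, 257.2], [319.2, 254.2], [319.0, 247.4], [319.6, 274.1]]
0.004 [[319.2, 253.3], [319.2, 250.4], [319.0, 243.9], [319.6, 269.1]]
```

```bash
cat >> h.py <<'E'
BY=7.35; BX=np.array([np.cos(np.radians(BY)),np.sin(np.radians(BY)),0]); BYv=np.array([-BX[1],BX[0],0])
HOLE=np.array([0.4886,-0.0683,0.087]); YI=180+BY-360
OFF=-.0007
HT=HOLE+OFF*BX   # TCP xy over hole: hole - OFF*toolx, toolx=-BX
E
python3 - <<'E'
from h import *
p=np.array(robot.current_tool_pos())
robot.line_to(p+[0,0,.11],velocity=.25)
h=HT.copy(); h[2]=.200
robot.move_to(h,[180,0,YI]); h[2]=.170
robot.line_to(h,velocity=.08); snap("w_hov"); print(robot.current_contact_force())
h[2]=.124-.001
hit=robot.line_to(h,velocity=.04,f_stop=8)
print(hit,robot.current_tool_pos(),robot.current_contact_force(),robot.current_torque(),robot.current_time_s(),robot.current_joint_positions())
snap("w_ins")
E
```

```text
[ 0.33698627  0.47748683 -1.67195242]
True [ 0.48757386 -0.0683526   0.12441494] [-0.42753737  0.17387553  4.70554251] [ 0.00377247  0.0605344  -0.00872887] 15.7333 [-14.09305833  18.38706218  24.82334188 106.38834971  -9.05676574
  57.21828628 111.89889118]
```

```bash
cat >> h.py <<'E'
def turned(a, z):  # TCP pose with key turned clockwise by a deg in hole
    y=YI-a; t=np.array([np.cos(np.radians(y)),np.sin(np.radians(y)),0]); p=HOLE-OFF*t; p[2]=z; return p,[180,0,(y+180)%360-180]
E
python3 - <<'E'
from h import *
for a in (15,30,45,60,70,76,79):
    p,o=turned(a,.1244); t0=robot.current_time_s(); robot.line_to(p,o,velocity=.05)
    print(a,round(robot.current_time_s()-t0,2),np.round(robot.current_eef_rot(),1),np.round(robot.current_contact_force(),1),np.round(robot.current_torque(),3),robot.current_finger_gap())
snap("w_turn"); im=vision.grab_frame("side"); cv2.imwrite("pics/side2.png",im[:,:,::-1])
from z import crop
cv2.imwrite("pics/m4.png",np.hstack([crop("w_turn",0,0,640,480,400,300),crop("side2",220,170,200,150,400,300)]))
E
```

```text
15 0.41 [-180.    -0.   172.5] [-0.9 -0.2  1.7] [-0.057  0.118 -0.003] 0.08137317706760465
30 0.41 [180.    0.  157.5] [-1.2  0.2  1.7] [-0.01   0.12   0.003] 0.08855885923916217
45 0.41 [180.    0.  142.6] [-1.3  0.2  1.6] [ 0.032  0.07  -0.021] 0.08125524099687687
60 0.41 [180.    0.  127.6] [0.6 1.  2.6] [0.053 0.016 0.008] 0.0913232241254573
70 0.33 [180.    0.  117.6] [0.9 0.4 0.8] [ 0.132 -0.061  0.032] 0.08451947083448234
76 0.26 [180.    0.  111.6] [ 0.9 -0.3  2. ] [ 0.098 -0.207 -0.014] 0.08614719902578515
79 0.25 [180.    0.  108.6] [1.7 0.6 0.2] [ 0.04  -0.24   0.389] 0.08596169110065076
```

View pics/m4.png

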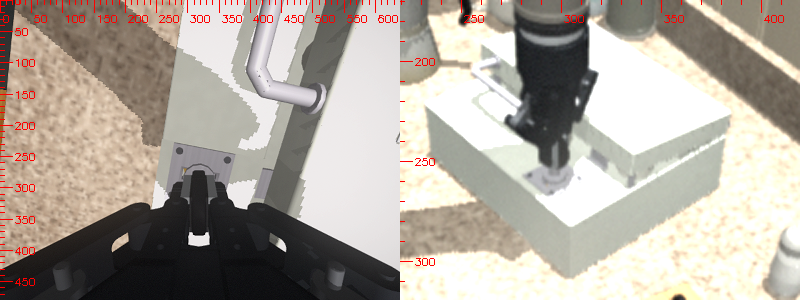

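The lid is ajar (side view, gap near 370,235), and the moment rise shows the plug at its stop. Turning back, past the play, then drawing out.

Run:
```python
from h import *
for a in (60,40,20,4,-4,-8.5,0):
    p,o=turned(a,.1244); robot.line_to(p,o,velocity=.05)
    print(a,np.round(robot.current_contact_force(),1),np.round(robot.current_torque(),3),round(robot.current_finger_gap(),4))
p,o=turned(0,.165)
hit=robot.line_to(p,velocity=.04,f_stop=10); print(hit,robot.current_tool_pos(),robot.current_contact_force())
if not hit:
    p[2]=.20; robot.line_to(p,velocity=.15); snap("w_drawn")
print(robot.current_time_s(), robot.current_joint_positions())
```

```text
60 [0.3 0.5 0.6] [ 0.202 -0.245 -0.006] 0.0858
40 [1.6 1.1 1.7] [ 0.148 -0.14  -0.006] 0.0843
20 [0.6 0.6 2.2] [ 0.11  -0.127 -0.019] 0.0891
4 [0.  0.5 2.5] [ 0.017 -0.061  0.001] 0.086
-4 [ 0.2 -0.4  1.4] [-0.028 -0.008  0.012] 0.0839
-8.5 [-0.9 -1.3  1.7] [-0.062  0.018 -0.066] 0.0847
0 [0.  0.2 2.6] [-0.121  0.043 -0.021] 0.0871
False [ 0.48763974 -0.06833893  0.16470272] [-0.11358459  0.00679275 -0.61762388]
22.7083 [-15.26621438  13.66549416  25.61375181 100.65018429  -6.36075335
  67.17692634 109.54701995]
```

Run:
```python
from h import *
sx=np.array([np.cos(np.radians(-5)),np.sin(np.radians(-5)),0]); n=np.array([0.4770,-0.3770,0.115])
f=n+[0,0,.0032]-.062*sx
robot.move_to(f+[0,0,.11],[180,0,85]); robot.line_to(f,velocity=.2); robot.pause(.2); snap("w_in")
a,b=[cv2.imread(f"pics/{n}.png",0)[235:300,285:350] for n in ("w_out","w_in")]
print("diff",np.abs(a.astype(int)-b).mean(),cv2.phaseCorrelate(np.float32(a),np.float32(b)))
hit=robot.line_to(n+[0,0,.0032],velocity=.06,f_stop=8); print(hit,robot.current_tool_pos(),robot.current_contact_force(),robot.current_torque())
if not hit:
    print(robot.line_to(n+[0,0,.000],velocity=.03,f_stop=6),robot.current_tool_pos(),robot.current_contact_force())
snap("w_hung"); print(robot.current_time_s())
```

```text
diff 3.9628402366863904 ((-0.13287237201953417, -0.1665310182372579), 0.9982972969243555)
False [ 0.4764171  -0.37718404  0.11825516] [-0.90562472 -0.26200878 -0.1819991 ] [-0.01588131  0.02674999 -0.01878536]
True [ 0.47692203 -0.37770561  0.11547164] [ 0.59010057 -0.32647034  3.67705734]
26.2917
```

```bash
cat >> h.py <<'E'
O=HOLE+.085*BX+.070*BYv; O[2]=0
def bar(t,dx=0): # bar centre at lid angle t
    x=-.195*np.cos(t)+.021*np.sin(t)+.120; z=.195*np.sin(t)+.021*np.cos(t)+.087
    p=O+x*BX+.055*BYv; p[2]=z; return p
GO=[180,0,90+BY]
E
python3 - <<'E'
from h import *
fingers.gripper_to(0.6); print(robot.current_contact_force())
p=np.array(robot.current_tool_pos()); robot.line_to(p+[0,0,.06],velocity=.15); snap("w_rel")
a,b=[cv2.imread(f"pics/{n}.png",0)[200:310,260:380] for n in ("w_pre","w_rel")]
print(cv2.phaseCorrelate(np.float32(a),np.float32(b)))
robot.line_to(p+[0,0,.16],velocity=.3)
q=bar(.125); print("bar",q)
robot.move_to(q+[0,0,.09],GO); fingers.gripper_to(.35); snap("w_bar")
side=vision.grab_frame("side"); cv2.imwrite("pics/side3.png",side[:,:,::-1])
for t in (1.4,1.55,1.65,1.75,1.8): print(t,bar(t),robot.inverse_kinematics(bar(t)-[0,0,.002],GO) is not None)
K,T=load("w_bar"); print("bar ends px",[proj(K,T,q+s*BYv) for s in (-.05,0,.05)],robot.current_time_s())
from z import crop
cv2.imwrite("pics/m5.png",np.vstack([np.hstack([crop("w_pre",200,200,240,180,400,300),crop("w_rel",200,200,240,180,400,300)]),np.hstack([crop("w_bar",0,0,640,480,400,300),crop("side3",220,170,240,240,400,300)])]))
E
```

```text
[-0.20837523  0.32812572  0.42519301]
((-0.6743397393860207, 0.2826835382688557), 0.7221736436420017)
bar [0.48663217 0.05748178 0.13214772]
1.4 [0.66357743 0.08030596 0.28273201] True
1.55 [0.69272555 0.08406578 0.28239453] True
1.65 [0.71198824 0.08655047 0.27972714] True
1.75 [0.73089058 0.08898868 0.27513409] True
1.8 [0.74014741 0.09018272 0.27212904] True
bar ends px [array([318.78592485, 320.12330914]), array([318.69643135, 251.82520754]), array([318.59606794, 175.23159286])] 29.9167
```

View pics/m5.png

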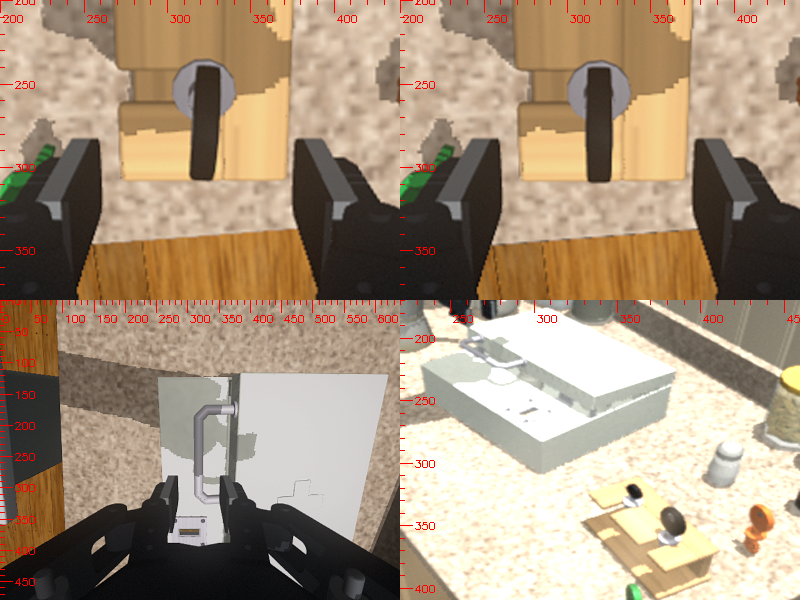

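The key hangs upright in its notch again (same place as in the "before" picture). The bar appears at column ~317, as predicted. Now to lift the lid.

Run:
```python
from h import *
d=np.array([0,0,-.002]); q=bar(.125)+d
print(robot.line_to(q,velocity=.1,f_stop=8))
fingers.gripper_to(0.0,force=25); print("gap",robot.current_finger_gap(),robot.current_gripper_force(),robot.current_contact_force())
for t in np.linspace(.125,1.7,15)[1:]:
    hit=robot.line_to(bar(t)+d,velocity=.12,f_stop=20)
    print(round(t,2),hit,np.round(robot.current_contact_force(),1),round(robot.current_finger_gap(),3))
    if hit: break
print(robot.current_tool_pos(),robot.current_time_s())
```

```text
False
gap 0.10484473929766988 24.369617700576782 [-1.40566954 -0.08623353  1.04825316]
0.24 False [-1.4 -0.5 -1. ] 0.102
0.35 False [-4.3 -0.2 -0.4] 0.105
0.46 False [-6.4 -1.1  1.2] 0.101
0.57 False [-8.8 -0.5  4.2] 0.107
0.69 False [-11.4  -1.    8.3] 0.105
0.8 False [-11.6  -0.7  10.9] 0.106
0.91 False [-8.8  0.6 11. ] 0.108
1.02 False [-4.4  0.4  9.2] 0.104
1.14 False [-3.8  0.6  6.9] 0.105
1.25 False [-1.6  0.   4.6] 0.101
1.36 False [0.3 0.6 4.6] 0.104
1.48 False [ 0.1 -0.4  3.8] 0.103
1.59 False [ 0.9 -0.1  4.1] 0.102
1.7 False [1.9 0.1 2.6] 0.107
[0.72174305 0.08782718 0.2755101 ] 35.9583
```

Run:
```python
from h import *
d=np.array([0,0,-.002])
print(robot.line_to(bar(1.78)+d,velocity=.05,f_stop=10),robot.current_contact_force())
fingers.gripper_to(.3); p=np.array(robot.current_tool_pos())
robot.line_to(p+[0,0,.07],velocity=.12,f_stop=15); print(robot.current_contact_force())
robot.move_to([.42,.05,.38],GO); robot.pause(1)
snap("w_end"); im=vision.grab_frame("side"); cv2.imwrite("pics/side4.png",im[:,:,::-1]); print(robot.current_time_s())
```

```text
False [1.08052993 0.37180043 0.73692005]
[ 0.23909213 -0.05772917  0.41489586]
39.7833
```

View pics/side4.png

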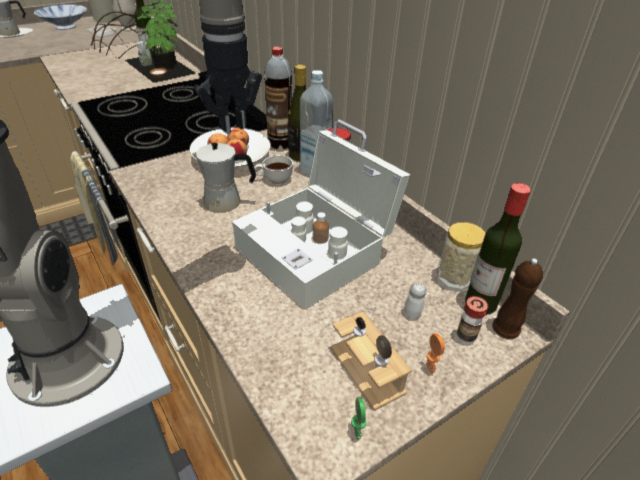

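The side view shows the lid wide open at (357,180), the large key at (384,350) and small key at (361,326) in their notches, and the rest undisturbed. Handing in.

```bash
python3 -c "
from station import workorder
print(workorder.close_job())"
```

```text
the job is handed in; nothing more can be done
None
```

The job is handed in at about 40 s on the robot's clock: the box was unlocked, the large key is back in its own notch, and the lid rests wide open, with the small key and the other things undisturbed in the last picture.

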